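# Peel the liner tray off the stack and show it over the light panel

## Robot

A 6-joint arm with a two-finger parallel gripper is mounted at the origin on the work surface. World frame = base frame: x ahead of the robot, y to its left, z up, the work surface at z = 0. Lengths are in m, angles in rad, forces in N, time in s.
With the tool pointing down it reaches from about 0.3 to 0.875 m from the base axis. Payload 6.4 kg.
Tool frame: the origin (TCP) lies between the finger pads; the fingertips stand tip_extent ahead of it and the grasp point (between the pads) lies 5 mm behind it (tip_extent is the distance from the TCP to the fingertips, in m); z points along the fingers, y is the direction in which the jaws open and shut (so a half turn about z gives the same grasp; the last joint's range is limited). The gripper opens to 85 mm and grips with 20 to 120 N. Pads are 22 mm wide; open, the fingers measure 114 mm over their backs; the gripper's body (76 mm by 85 mm) begins 54 mm behind the grasp point. The pads swing forward as they close: fully open they stand 13 mm farther back than shut.
Start: joints at [1.111, 0.181, 1.607, -0, 1.354, -0.206], TCP at [0.144, 0.557, 0.245] pointing down, gripper open.
Joint ranges: [-2.99, 2.99], [-0.89, 2.07], [0.3, 2.58], [-1.14, 4.28], [0, 2.63], [-3.12, 3.12]. Speed limits (rad/s): [2.57, 2.57, 3.01, 3.14, 3.14, 3.14].

## Interface

Orientations are given as a unit quaternion [w, x, y, z].
In Python, from bench import * gives the robot as it stands.
- The arm moves only by the shell command python3 -m jog 'ROWS'. ROWS is JSON, a list of rows, each a list of 3 entries, a list of its own where there are three numbers: the shift along the tool's x, y, z in mm, then the turn, a rotation vector about the tool's x, y, z in rad, then the opening, from 0 (shut) to 1 (fully open). A call has 1 to 20 rows; each row is the pose to reach, as a shift and turn from the pose measured when the call began, along the tool's axes at that moment; what a row does not reach only later rows make up. A row lasts 1/12 s, in which the tool goes at most 41.7 mm and 7.16 degrees, less where a joint would pass 70% of its speed; a pose out of reach is approached as far as the arm can. A call with a gripper value outside its range is refused whole. The fingers move at their own pace and stop on an object; the grip force is fixed at half the most. Time passes only in rows, so rows that repeat a pose let the fingers close. It gives the time, the measured TCP pose, the force and the opening at its end, in the units of the state.
- get_obs(): the state, without advancing time (a new reading comes with each control period).
- camera(name): name is "scene" or "side" or "wrist"; returns (picture, depth): 384x512x3 uint8, red, green, blue; 384x512 float32, m along the optical axis (not along the pixel's ray), 0 where there is no reading.
- get_calibration(name): a dict with "fx", "fy", "cx", "cy" (pixels), "world_from_camera" (4x4, takes a point from camera to world coordinates). Camera axes: x right, y down, z forward; pixel columns grow to the right and rows downward; lengths in m; the calibration is good to about 2 mm. A picture is of the moment at which its call begins: read the wrist's pose just before it. get_calibration takes no time and is no camera call; for the wrist camera it gives the pose at the moment of the call.
- hand_in(): hands the job in, once; it reports no verdict.
The state is a dict: "time_s": time; "q": joint angles; "dq": joint speeds; "joint_efforts": joint torques, N m; "eef_pos": TCP position; "eef_rot": TCP orientation; "wrist_force": force on the tool from outside, world axes, zero at the start; "torque": the same for the moment, N m; "opening": opening from 0.0 (shut) to 1.0 (fully open).
Only numpy, scipy, OpenCV 4.12 (cv2) and the standard library are available. Lean on these libraries where they do the work, as an engineer would, in place of code of your own. Each camera call takes 0.05 s, during which the arm holds its last target.

## Task

Grip the red tab of the yellow top tray and peel the tray off the stack: lift that corner first while the opposite corner still rests, so that the grey tray beneath stays down in its rack. Then hold the yellow tray up level over the middle of the white light panel, at least 15 cm above the bench, so that it can be inspected for cracks. Finish while holding it there, still and in the gripper, and leave the other things on the bench where they are.

Things in the scene. Friction and masses are not known exactly. Their poses are not given: they have to be found in the camera images.
- tray_tab (a point): Centre of the red upright tab of the yellow tray: a fin 10 mm thick, 24 mm wide, 40 mm high on the rim at the (+x, +y) corner. The point lies 15 mm below the fin's top edge and 24 mm above the rim's top, 84 mm from the tray's centre on the diagonal (36.9 deg from x towards y). Its thickness runs along that diagonal, its width across it. Axes are the tray's: x long side, y short side, z up.
- tray_center (a point): Centre of the yellow plastic tray, half-way up its rim; axes as the tray's. Rim 160 x 120 mm, 4 mm thick; inside it a bowl 122 x 84 mm reaching 28 mm below the rim's underside, nested in the grey tray with about 6 mm of play; about 0.13 kg. Seated, the rim lies on the grey tray's rim, its top 62 mm above the bench.
- tray_heel (a point): Lower edge of the tray's rim at the corner diagonally opposite the tab (100 mm from the centre): the corner on which the tray tips while it is peeled. Axes as the tray's.
- rack_origin (a point): Centre of the underside of the dark steel rack that holds the stack, on the bench; fixed to it. Base 196 x 156 mm, its axes parallel to the seated tray's; four corner posts rise to 56 mm.
- under_tray (a joint): How far (m) the grey steel tray beneath has been pulled up in the rack: 0 is seated. It weighs 0.9 kg and can only slide straight up. If the yellow tray is pulled level off all four catches at once, the grey one comes along; if the yellow one is tipped up by the tab's corner to about 0.2 rad, it leaves the catches one after the other and the grey one stays.
- panel_top (a point): Centre of the top face of the flat inspection light panel, 190 x 150 mm, white with a black frame, 14 mm high, fixed to the bench.
- tape: Roll of yellow tape lying flat, 62 mm across, 30 mm high. Bystander; origin at the centre of its underside as it lies.
- bearing: Steel bearing ring lying flat, 52 mm across, 18 mm high. Bystander; origin at the centre of its underside as it lies.
- jar: Amber jar with red cap, 72 mm across, 100 mm high, standing. Bystander; origin at the centre of its underside as it stands.
- bit_block: Dark wooden block 100 x 120 x 30 mm with drill bits standing in it, 85 mm high in all. Bystander; origin at the centre of its underside as it stands.
- spanner: Steel spanner, 200 mm long, lying. Bystander; origin at the centre of its underside as it lies.
- screwdriver: Screwdriver with red handle, 160 mm long, lying. Bystander; origin at the centre of its underside as it lies.
- screw_bin: Open black bin of screws, 110 x 90 x 35 mm. Bystander; origin at the centre of its underside as it stands.
- top_tray: The whole yellow tray, origin at its centre, level with the underside of its rim (2 mm below point tray_center).
- rack: The whole rack, origin and axes as point rack_origin. It carries the grey tray, which has a spring ball catch (brass ball, small steel housing, top 73 mm above the bench) at the middle of each of its four sides. The balls snap over the yellow tray's rim, each holding it with about 3 N until the rim there has risen about 5 mm.
- panel: The whole light panel, origin at the centre of its underside.
Mind the look-alikes: they are no part of the job. What is shaped like the panel but blue is not meant.

How it is judged:
By the outcome, as a careful person would: the job done as asked, in the order asked, and still so for the second after the job is handed in, while the arm keeps its last pose, push and grip.
It also fails if it takes over 42 s, if anything falls off the work surface, if the arm or the gripper's body presses on something with over 40 N, if the wrist force passes 120 N, or if a joint passes its speed limit or range.

## Working session

There is one attempt and no reset: what is moved stays moved. The work goes in short steps, Python scripts to look and compute and a shell command to move; the robot and the scene stay as the last step left them, time stands still between calls to the robot, and variables do not carry over. Pictures are saved under pics/ and viewed, and the job is handed in when it is done.

```bash
ls; mkdir -p pics; python3 - <<'E'
from bench import *
import cv2,numpy as np
o=get_obs();print(o)
for n in("scene","side","wrist"):
    p,d=camera(n);cv2.imwrite(f"pics/{n}0.png",p[...,::-1]);np.savez(f"{n}0.npz",p=p,d=d,**{k:np.array(v) for k,v in get_calibration(n).items()})
    print(n,get_calibration(n))
E
```

```text
pics
{'time_s': 0.0, 'q': array([ 1.11069998e+00,  1.81531484e-01,  1.60801390e+00, -7.58217633e-06,
        1.35378036e+00, -2.06298523e-01]), 'dq': array([ 1.91821185e-03, -7.49701743e-04,  1.23327688e-03,  7.45092549e-04,
        8.82971386e-05,  2.60956650e-04]), 'joint_efforts': array([-8.19987181e-04, -4.44901586e+01, -3.51314092e+01, -4.80804629e-04,
        9.36078111e-03,  4.06243521e-05]), 'eef_pos': array([0.14411824, 0.55610345, 0.24438665]), 'eef_rot': array([-2.79919549e-04,  1.26557743e-01,  9.91958863e-01, -8.20096242e-04]), 'wrist_force': array([ 0.16833504,  0.10374258, -1.04538107]), 'torque': array([ 0.01904267,  0.05549292, -0.0484172 ]), 'opening': 1.0003379619242814}
scene {'fx': 496.29630095771495, 'fy': 496.29630095771495, 'cx': 248.34558051973673, 'cy': 193.73336676886424, 'world_from_camera': array([[ 2.79587846e-01,  6.36564955e-01, -7.18759831e-01,
         1.53790594e+00],
       [ 9.60119710e-01, -1.86056468e-01,  2.08693875e-01,
        -3.06948771e-01],
       [-8.82708364e-04, -7.48443751e-01, -6.63197687e-01,
         1.03780290e+00],
       [ 0.000
[... 221 characters left out ...]
9, -0.04562396,  0.12481028,  0.38499727],
       [-0.13087931, -0.49781384,  0.85735173, -1.08840002],
       [ 0.0230165 , -0.86608304, -0.49937001,  0.71230819],
       [ 0.        ,  0.        ,  0.        ,  1.        ]])}
wrist {'fx': 315.32452347613656, 'fy': 315.32452347613656, 'cx': 252.7928925603745, 'cy': 191.96921535720276, 'world_from_camera': array([[ 2.51216159e-01,  9.15505102e-01,  3.14230568e-01,
         6.28946242e-02],
       [ 9.67930516e-01, -2.37281170e-01, -8.25115923e-02,
         5.77726717e-01],
       [-9.78787096e-04,  3.24881601e-01, -9.45754190e-01,
         3.74044947e-01],
       [ 0.00000000e+00,  0.00000000e+00,  0.00000000e+00,
         1.00000000e+00]])}
```

View pics/scene0.png

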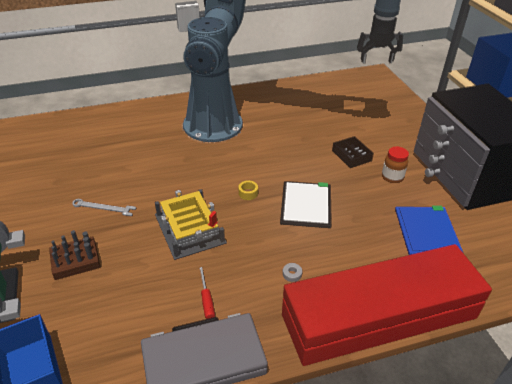

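View pics/side0.png

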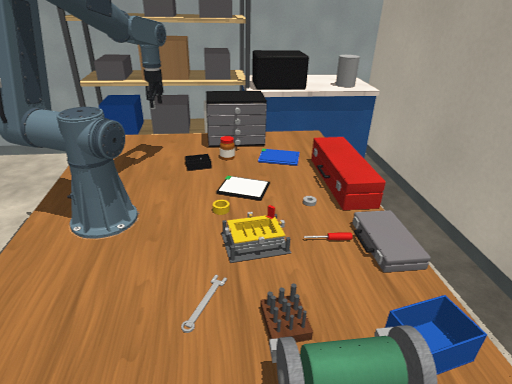

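View pics/wrist0.png

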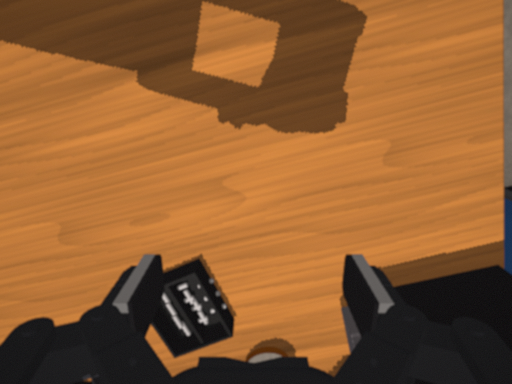

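The scene view shows the yellow tray in its rack at about (190,215), with the red tab at (213,217). The white panel is at (306,204), and the blue look-alike is at (428,230). Next I'll measure the tray, tab and panel.

```bash
cat > h.py <<'E'
import numpy as np,cv2
def load(n):
    z=np.load(n+".npz");return {k:z[k] for k in z.files}
def pts(c):
    d=c['d'];v,u=np.mgrid[:d.shape[0],:d.shape[1]]
    P=np.stack([(u-c['cx'])/c['fx']*d,(v-c['cy'])/c['fy']*d,d],-1)
    T=c['world_from_camera'];W=P@T[:3,:3].T+T[:3,3]
    W[d<=0]=np.nan;return W
def ray(c,uv,z):
    T=c['world_from_camera'];r=T[:3,:3]@np.array([(uv[0]-c['cx'])/c['fx'],(uv[1]-c['cy'])/c['fy'],1]);o=T[:3,3]
    return o+r*(z-o[2])/r[2]
E
python3 - <<'E'
from h import *
for n in("scene0","side0"):
    c=load(n);W=pts(c);h=cv2.cvtColor(c['p'],cv2.COLOR_RGB2HSV)
    H,S,V=h[...,0],h[...,1],h[...,2]
    near=(W[...,0]>.3)&(W[...,0]<.9)&(abs(W[...,1])<.5)
    if n=="scene0": box=np.s_[180:265,150:230];pb=np.s_[175:235,270:340]
    else: box=np.s_[195:270,215:300];pb=np.s_[170:205,210:280]
    m=np.zeros(H.shape,bool);m[box]=True
    red=m&((H<6)|(H>174))&(S>150)&(V>80)
    yel=m&(H>20)&(H<35)&(S>150)
    P=W[red];print(n,"red",red.sum(),np.nanmedian(P,0),np.nanmin(P,0),np.nanmax(P,0),"px",np.argwhere(red).mean(0)[::-1])
    P=W[yel];print("yel z pct",np.nanpercentile(P[:,2],[5,25,50,75,95,99]))
    rim=P[abs(P[:,2]-.062)<.006]
    r=cv2.minAreaRect((rim[:,:2]*1000).astype(np.float32));print("rim",len(rim),r)
    m[:]=False;m[pb]=True
    w=m&(S<40)&(V>180)
    cs=max(cv2.findContours(w.astype(np.uint8),0,1)[0],key=cv2.contourArea)
    q=np.array([ray(c,p[0],.014)[:2]*1000 for p in cs],np.float32);print("panel",cv2.minAreaRect(q),np.nanmedian(W[w],0))
    im=c['p'][box][...,::-1];cv2.imwrite(f"pics/{n}_zoom.png",cv2.resize(im,None,fx=7,fy=7))
E
```

```text
scene0 red 86 [ 0.57768823 -0.13021162  0.08533693] [ 0.56541112 -0.14387031  0.0592203 ] [ 0.58505004 -0.11869779  0.10478155] px [212.53488372 218.70930233]
yel z pct [0.03136825 0.03914896 0.05686848 0.06250286 0.06525158 0.06709271]
rim 796 ((511.96331787109375, -188.24960327148438), (171.8709259033203, 120.05115509033203), 7.268270969390869)
panel ((511.3341064453125, 174.585205078125), (128.694580078125, 170.80731201171875), 67.41878509521484) [0.51766528 0.17275968 0.01434618]
side0 red 79 [ 0.57143348 -0.13598922  0.08286   ] [ 0.56118979 -0.14426477  0.05445167] [ 0.58816388 -0.11029111  0.10238404] px [270.67088608 211.27848101]
yel z pct [0.01159046 0.03119327 0.04979915 0.06062842 0.06238467 0.06373799]
rim 589 ((511.8511657714844, -187.69424438476562), (161.17898559570312, 127.46947479248047), 7.505524158477783)
panel ((511.1884765625, 170.96221923828125), (130.3706817626953, 171.0972900390625), 67.23107147216797) [0.51236485 0.16880249 0.01250283]
```

```bash
cat >> h.py <<'E'
from scipy.spatial.transform import Rotation as Ro
def cur():
    from bench import get_obs
    o=get_obs();q=o['eef_rot'];return o,np.array(o['eef_pos']),Ro.from_quat([q[1],q[2],q[3],q[0]])
def down(yaw): # tool y heading yaw (rad), z down
    y=np.array([np.cos(yaw),np.sin(yaw),0]);z=np.array([0,0,-1.]);return Ro.from_matrix(np.stack([np.cross(y,z),y,z],1))
def delta(p,R):
    o,p0,R0=cur();return np.round(R0.inv().apply(p-p0)*1000,1),np.round((R0.inv()*R).as_rotvec(),3)
E
python3 - <<'E'
from h import *
import bench
print([n for n in dir(bench) if not n.startswith('_')])
try: print(bench.tip_extent)
except Exception as e: print(e)
print(delta(np.array([.572,-.129,.19]),down(np.radians(44.3))))
E
```

```text
['MotionError', 'camera', 'get_calibration', 'get_obs', 'hand_in', 'tip_extent']
0.014
(array([-586.2, -555.8,   55.2]), array([-0.001,  0.   ,  0.544]))
```

```bash
python3 -m jog '[[[-100,-95,0],[0,0,0.1],1],[[-200,-190,0],[0,0,0.2],0.8],[[-300,-284,0],[0,0,0.3],0.6],[[-400,-379,20],[0,0,0.4],0.6],[[-500,-474,40],[0,0,0.544],0.6],[[-586,-556,55],[0,0,0.544],0.6],[[-586,-556,55],[0,0,0.544],0.6],[[-586,-556,55],[0,0,0.544],0.6],[[-586,-556,55],[0,0,0.544],0.6],[[-586,-556,55],[0,0,0.544],0.6],[[-586,-556,55],[0,0,0.544],0.6],[[-586,-556,55],[0,0,0.544],0.6],[[-586,-556,55],[0,0,0.544],0.6],[[-586,-556,55],[0,0,0.544],0.6],[[-586,-556,55],[0,0,0.544],0.6],[[-586,-556,55],[0,0,0.544],0.6],[[-586,-556,55],[0,0,0.544],0.6],[[-586,-556,55],[0,0,0.544],0.6],[[-586,-556,55],[0,0,0.544],0.6],[[-586,-556,55],[0,0,0.544],0.6]]'
```

```text
time_s: 1.82
eef_pos: [0.5733, -0.1337, 0.1894]
eef_rot: [0.0, 0.39, 0.921, -0.001]
wrist_force: [-0.4, -0.2, 1.5]
opening: 0.598
```

```bash
python3 -m jog '[[[0,0,0],[0,0,0],0.6],[[0,0,0],[0,0,0],0.6]]'; python3 - <<'E'
from bench import *
from h import *
k=get_calibration("wrist")
p,d=camera("wrist");cv2.imwrite("pics/wrist1.png",p[...,::-1]);np.savez("wrist1.npz",p=p,d=d,**{a:np.array(v) for a,v in k.items()})
c=load("wrist1");W=pts(c);h=cv2.cvtColor(p,cv2.COLOR_RGB2HSV);H,S,V=h[...,0],h[...,1],h[...,2]
red=((H<6)|(H>174))&(S>150)&(V>80)
n,l,st,_=cv2.connectedComponentsWithStats(red.astype(np.uint8))
for i in range(1,n):
    if st[i,4]>60:
        P=W[l==i];print(st[i],np.nanmedian(P,0))
        T=P[P[:,2]>.096]
        if len(T)>5: print("top",len(T),cv2.minAreaRect((T[:,:2]*1000).astype(np.float32)),np.nanmedian(T,0),np.nanmax(P[:,2]))
yel=(H>20)&(H<35)&(S>150);P=W[yel];P=P[abs(P[:,2]-.062)<.004];print("rim",len(P),np.median(P[:,2]),cv2.minAreaRect((P[:,:2]*1000).astype(np.float32)))
print(cur()[1])
E
```

```text
time_s: 1.98
eef_pos: [0.573, -0.1348, 0.1885]
eef_rot: [-0.0, 0.391, 0.921, -0.001]
wrist_force: [-0.4, 1.1, 0.5]
opening: 0.601
[243 169  24  45 755] [ 0.56738264 -0.12754306  0.09849287]
top 389 ((570.7308349609375, -129.10601806640625), (8.803287506103516, 23.807174682617188), 44.27039337158203) [ 0.56988674 -0.12786374  0.10153903] 0.10361969152769043
rim 11898 0.06260126426131621 ((511.7361145019531, -189.3197021484375), (161.43544006347656, 123.34429931640625), 7.464024543762207)
[ 0.5726168  -0.13340751  0.18868245]
```

View pics/wrist1.png

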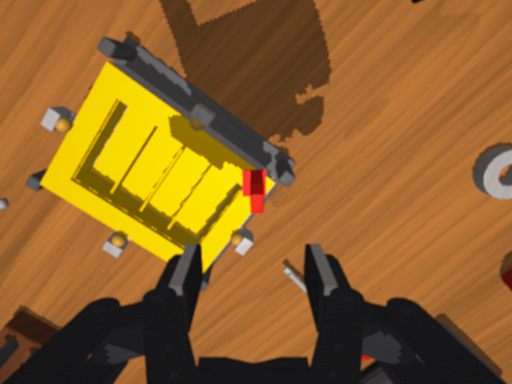

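The wrist view shows the red tab at (255,190) on the tray's near corner, with the fingers straddling its line. The tab measures (0.571, -0.1295), with the diagonal at about 44.3°, which agrees with the tray's rim.

```bash
python3 - <<'E'
from h import *
print(delta(np.array([.571,-.1295,.082]),down(np.radians(44.3))),cur()[0]['wrist_force'])
E
```

```text
(array([  3.9,   1.8, 106.7]), array([-0.002, -0.   , -0.004])) [-0.37371928  0.3658189  -0.07717634]
```

```bash
python3 -m jog '[[[4,2,20],[0,0,-0.004],0.6],[[4,2,40],[0,0,-0.004],0.6],[[4,2,60],[0,0,-0.004],0.6],[[4,2,75],[0,0,-0.004],0.6],[[4,2,88],[0,0,-0.004],0.6],[[4,2,98],[0,0,-0.004],0.6],[[4,2,106],[0,0,-0.004],0.6],[[4,2,106],[0,0,-0.004],0.6],[[4,2,106],[0,0,-0.004],0.6],[[4,2,106],[0,0,-0.004],0.6]]'; python3 - <<'E'
from bench import *
from h import *
for n in ["wrist","scene"]:
    p,d=camera(n);
    if n=="scene": p=cv2.resize(p[160:280,130:290],None,fx=4,fy=4)
    cv2.imwrite(f"pics/{n}2.png",p[...,::-1])
print(delta(np.array([.571,-.1295,.081]),down(np.radians(44.3))),cur()[0]['wrist_force'])
E
```

```text
time_s: 2.87
eef_pos: [0.5717, -0.1295, 0.0836]
eef_rot: [0.0, 0.388, 0.922, -0.001]
wrist_force: [-1.3, 0.5, 1.2]
opening: 0.603
(array([ 0.6, -0.5,  2.7]), array([-0.002,  0.002,  0.   ])) [ 0.78775283 -0.52003657 -0.7336118 ]
```

View pics/wrist2.png

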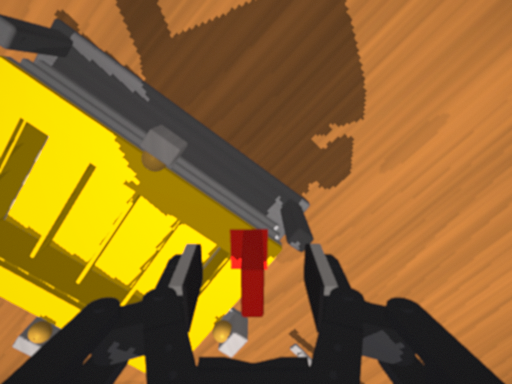

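View pics/scene2.png

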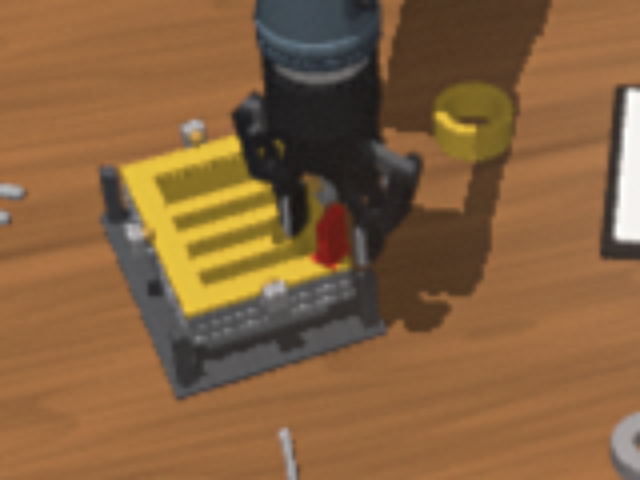

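The tab at (250,270) is centred between the pads at about (190,270) and (315,270), so I'll close on it.

```bash
python3 -m jog '[[[0,0,2],[0,0,0],0.6],[[0,0,2],[0,0,0],0.4],[[0,0,2],[0,0,0],0.2],[[0,0,2],[0,0,0],0],[[0,0,2],[0,0,0],0],[[0,0,2],[0,0,0],0],[[0,0,2],[0,0,0],0],[[0,0,2],[0,0,0],0],[[0,0,2],[0,0,0],0],[[0,0,2],[0,0,0],0]]'; python3 - <<'E'
from h import *
o,p,R=cur();print(o['wrist_force'],o['opening'],o['torque'],p)
piv=np.array([.5117-.1*np.cos(np.radians(44.3)),-.189-.1*np.sin(np.radians(44.3)),.058])
ax=R.as_matrix()[:,0];print("tool x",ax,"y",R.as_matrix()[:,1])
r=piv-p
for th in np.arange(.04,.34,.04):
  for s in ([1,-1] if th<.05 else [sg]):
    Q=Ro.from_rotvec(ax*s*th);d=(piv-Q.apply(r))-p
    if d[2]>0: sg=s;print(round(s*th,2),np.round(R.inv().apply(d)*1000,1))
E
```

```text
time_s: 3.8
eef_pos: [0.572, -0.1297, 0.0819]
eef_rot: [0.001, 0.388, 0.922, -0.001]
wrist_force: [-0.7, 0.9, 2.6]
opening: 0.101
[-0.72161198  0.92375622  2.63854051] 0.10079989218537432 [ 0.04597848 -0.00889305 -0.01046881] [ 0.5719515  -0.12970955  0.08191438]
tool x [-0.69844779  0.71565842 -0.00192552] y [ 0.71566093  0.69844645 -0.00140912]
-0.04 [-0.  -1.1 -7.4]
-0.08 [  0.   -2.5 -14.7]
-0.12 [ -0.   -4.2 -21.9]
-0.16 [ -0.   -6.2 -29.1]
-0.2 [  0.   -8.5 -36.2]
-0.24 [ -0.  -11.  -43.2]
-0.28 [  0.  -13.9 -50. ]
-0.32 [  0.  -17.  -56.8]
```

Gripped. Next I'll peel slowly about the heel, in two stages.

```bash
python3 -m jog '[[[0,-0.3,-2],[-0.01,0,0],0],[[0,-0.5,-3.7],[-0.02,0,0],0],[[0,-0.8,-5.5],[-0.03,0,0],0],[[0,-1.1,-7.4],[-0.04,0,0],0],[[0,-1.4,-9.2],[-0.05,0,0],0],[[0,-1.8,-11],[-0.06,0,0],0],[[0,-2.1,-12.9],[-0.07,0,0],0],[[0,-2.5,-14.7],[-0.08,0,0],0],[[0,-2.9,-16.5],[-0.09,0,0],0],[[0,-3.3,-18.3],[-0.1,0,0],0],[[0,-3.8,-20.1],[-0.11,0,0],0],[[0,-4.2,-21.9],[-0.12,0,0],0],[[0,-4.2,-21.9],[-0.12,0,0],0],[[0,-4.2,-21.9],[-0.12,0,0],0]]'; python3 - <<'E'
from bench import *
from h import *
o,p,R=cur();print(o['wrist_force'],o['opening'],o['torque'],p,(down(np.radians(44.3)).inv()*R).as_rotvec())
for n in ["side","scene"]:
    p,d=camera(n)
    p=cv2.resize(p[160:280,130:290] if n=="scene" else p[170:290,190:350],None,fx=4,fy=4)
    cv2.imwrite(f"pics/{n}3.png",p[...,::-1])
E
```

```text
time_s: 4.97
eef_pos: [0.5693, -0.1326, 0.1043]
eef_rot: [0.024, 0.388, 0.92, 0.054]
wrist_force: [1.6, 2.0, -0.9]
opening: 0.108
[ 1.60877466  2.04536598 -0.89115184] 0.1080263366783645 [ 0.38540022 -0.37823292  0.0195291 ] [ 0.5692737  -0.13263749  0.10427391] [-0.11927854 -0.00260417  0.00013733]
```

View pics/scene3.png

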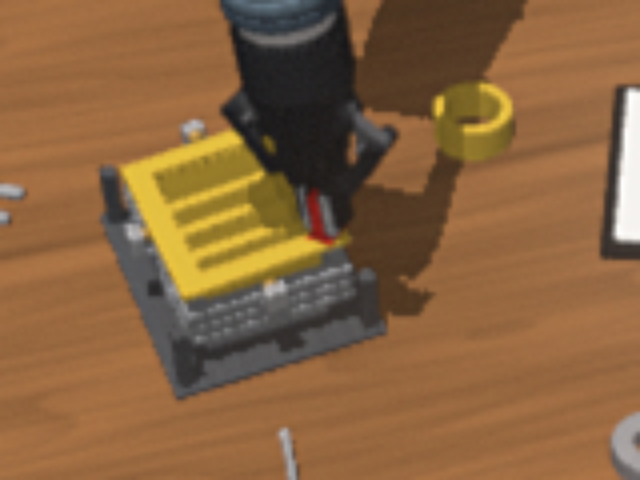

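View pics/side3.png

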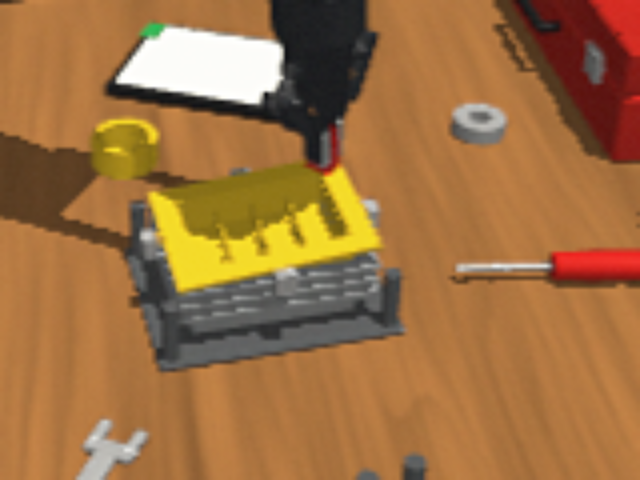

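The tab's corner is tipped up about 0.12 rad, the heel is still resting, and the grey tray is down. I'll continue the peel.

```bash
cat > piv.py <<'E'
from h import *
o,p,R=cur()
piv=np.array([.5117-.1*np.cos(np.radians(44.3)),-.189-.1*np.sin(np.radians(44.3)),.058])
ax=R.as_matrix()[:,0];r=piv-p
for th in np.arange(.03,.22,.03):
    d=(piv-Ro.from_rotvec(-ax*th).apply(r))-p;print(round(th,2),np.round(R.inv().apply(d)*1000,1))
print(R.inv().apply([0,0,1]))
E
python3 piv.py
```

```text
0.03 [-0.  -0.8 -5.5]
0.06 [ -0.   -1.8 -11. ]
0.09 [ -0.   -2.9 -16.5]
0.12 [ -0.   -4.2 -21.9]
0.15 [  0.   -5.7 -27.3]
0.18 [  0.   -7.3 -32.7]
0.21 [ -0.   -9.1 -38. ]
[-0.00237818  0.11856129 -0.99294389]
```

```bash
python3 -m jog '[[[0,-0.3,-2],[-0.01,0,0],0],[[0,-0.5,-3.7],[-0.02,0,0],0],[[0,-0.8,-5.5],[-0.03,0,0],0],[[0,-1.1,-7.4],[-0.04,0,0],0],[[0,-1.4,-9.2],[-0.05,0,0],0],[[0,-1.8,-11],[-0.06,0,0],0],[[0,-2.1,-12.9],[-0.07,0,0],0],[[0,-2.5,-14.7],[-0.08,0,0],0],[[0,-2.9,-16.5],[-0.09,0,0],0],[[0,-3.3,-18.3],[-0.1,0,0],0],[[0,-3.8,-20.1],[-0.11,0,0],0],[[0,-4.2,-21.9],[-0.12,0,0],0],[[0,-4.7,-23.7],[-0.13,0,0],0],[[0,-5.2,-25.5],[-0.14,0,0],0],[[0,-5.7,-27.3],[-0.15,0,0],0],[[0,-6.2,-29],[-0.16,0,0],0],[[0,-6.2,-29],[-0.16,0,0],0],[[0,-6.2,-29],[-0.16,0,0],0]]'; python3 - <<'E'
from bench import *
from h import *
o,p,R=cur();print(o['wrist_force'],o['opening'],o['torque'],p,(down(np.radians(44.3)).inv()*R).as_rotvec(),R.inv().apply([0,0,1]))
for n in ["side","scene"]:
    p,d=camera(n)
    p=cv2.resize(p[160:280,130:290] if n=="scene" else p[170:290,190:350],None,fx=4,fy=4)
    cv2.imwrite(f"pics/{n}4.png",p[...,::-1])
E
```

```text
time_s: 6.57
eef_pos: [0.5623, -0.1395, 0.1324]
eef_rot: [0.055, 0.385, 0.913, 0.128]
wrist_force: [2.4, 0.4, -0.4]
opening: 0.106
[ 2.41824102  0.39320525 -0.44161384] 0.10622038575431947 [-0.03879781 -0.17285181  0.02708423] [ 0.56233724 -0.13950369  0.13240496] [-2.78898219e-01 -2.80858101e-03 -1.00171269e-04] [-0.00278619  0.2752961  -0.96135545]
```

View pics/scene4.png

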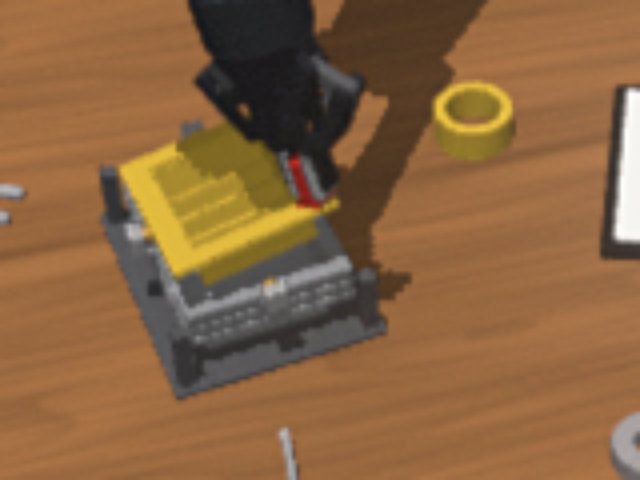

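View pics/side4.png

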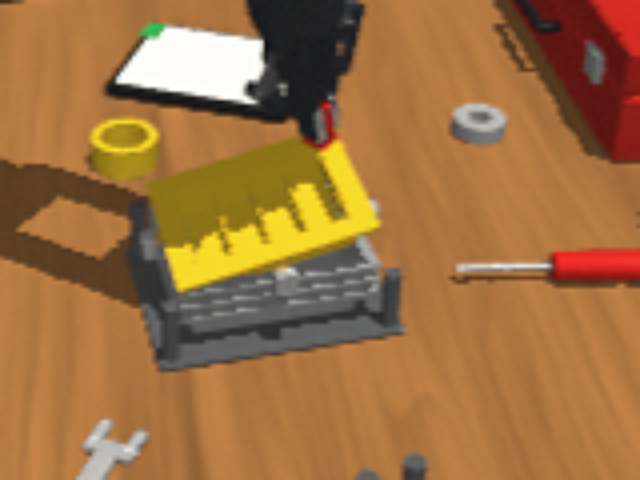

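It's tipped about 0.28 rad and the grey tray is still seated. Now a straight lift with the tilt kept.

```bash
python3 -m jog '[[[0,1.4,-4.8],[0,0,0],0],[[0,2.8,-9.6],[0,0,0],0],[[0,4.1,-14.4],[0,0,0],0],[[0,5.5,-19],[0,0,0],0],[[0,7,-24],[0,0,0],0],[[0,9,-31],[0,0,0],0],[[0,11,-38],[0,0,0],0],[[0,14,-48],[0,0,0],0],[[0,18,-62],[0,0,0],0],[[0,22,-77],[0,0,0],0],[[0,27,-95],[0,0,0],0],[[0,33,-115],[0,0,0],0],[[0,38,-132],[0,0,0],0],[[0,41,-144],[0,0,0],0],[[0,41,-144],[0,0,0],0],[[0,41,-144],[0,0,0],0]]'; python3 - <<'E'
from bench import *
from h import *
o,p,R=cur();print(o['wrist_force'],o['opening'],o['torque'],p)
for n in ["scene"]:
    p,d=camera(n);cv2.imwrite(f"pics/{n}5.png",p[...,::-1])
# target level over panel
y=np.radians(44.3)
t=np.array([.512+.084*np.cos(y),.1725+.084*np.sin(y),.29]);print(t,delta(t,down(y)))
E
```

```text
time_s: 8.0
eef_pos: [0.5621, -0.1394, 0.2827]
eef_rot: [0.056, 0.384, 0.913, 0.127]
wrist_force: [-0.1, -0.7, -0.8]
opening: 0.104
[-0.08069119 -0.74896929 -0.80544648] 0.10402306873121707 [-0.07681106  0.1083409   0.03771194] [ 0.56214267 -0.13935725  0.282668  ]
[0.57211819 0.23116688 0.29      ] (array([257.5, 258.3,  64.4]), array([0.278, 0.002, 0.   ]))
```

View pics/scene5.png

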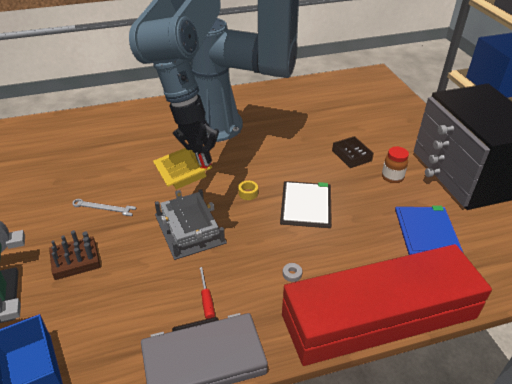

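The yellow tray is free at (182,167), the grey tray is still in the rack, and the tape hasn't moved. Next I'll level the tray and carry it over the panel.

```bash
python3 -m jog '[[[4,4,1],[0.01,0,0],0],[[12,12,3],[0.02,0,0],0],[[26,26,6],[0.04,0,0],0],[[42,42,10],[0.06,0,0],0],[[60,60,15],[0.08,0,0],0],[[80,80,20],[0.1,0,0],0],[[100,100,25],[0.12,0,0],0],[[120,120,30],[0.14,0,0],0],[[140,140,35],[0.16,0,0],0],[[160,160,40],[0.18,0,0],0],[[180,180,45],[0.2,0,0],0],[[200,200,50],[0.22,0,0],0],[[218,218,55],[0.24,0,0],0],[[233,233,58],[0.255,0,0],0],[[245,245,61],[0.267,0,0],0],[[252,252,63],[0.274,0,0],0],[[256,257,64],[0.278,0.002,0],0],[[257.5,258.3,64.4],[0.278,0.002,0],0],[[257.5,258.3,64.4],[0.278,0.002,0],0],[[257.5,258.3,64.4],[0.278,0.002,0],0]]'; python3 - <<'E'
from bench import *
from h import *
o,p,R=cur();print(o['wrist_force'],o['opening'],o['torque'],p)
for n in ["scene","side","wrist"]:
    k=get_calibration(n);p,d=camera(n);cv2.imwrite(f"pics/{n}6.png",p[...,::-1]);np.savez(f"{n}6.npz",p=p,d=d,**{a:np.array(v) for a,v in k.items()})
    c=load(n+"6");W=pts(c);h=cv2.cvtColor(p,cv2.COLOR_RGB2HSV);H,S,V=h[...,0],h[...,1],h[...,2]
    m=(H>18)&(H<36)&(S>130)&(W[...,2]>.2);P=W[m]
    zt=np.nanpercentile(P[:,2],95);print(n,m.sum(),np.nanpercentile(P[:,2],[5,50,95]))
    # plane fit of rim: robust iterative on upper points
    Q=P[P[:,2]>zt-.012]
    for _ in range(6):
        a=np.linalg.lstsq(np.c_[Q[:,:2],np.ones(len(Q))],Q[:,2],rcond=None)[0]
        res=P[:,2]-np.c_[P[:,:2],np.ones(len(P))]@a;Q=P[abs(res)<.004]
    print("slopes",a[:2],len(Q),"rect",cv2.minAreaRect((Q[:,:2]*1000).astype(np.float32)))
E
```

```text
time_s: 9.72
eef_pos: [0.5721, 0.2302, 0.2896]
eef_rot: [-0.0, 0.389, 0.921, -0.0]
wrist_force: [0.4, -0.4, -1.0]
opening: 0.105
[ 0.36226303 -0.44608725 -1.02741367] 0.10517234039721739 [ 0.06970207 -0.03118513 -0.06871929] [0.57211893 0.23020113 0.28961707]
scene 1602 [0.23982843 0.26504876 0.27176974]
slopes [0.00034217 0.00082455] 781 rect ((512.95703125, 171.10975646972656), (165.7909393310547, 122.4599838256836), 8.352503776550293)
side 659 [0.24026263 0.26037986 0.26917118]
slopes [ 3.45408042e-04 -5.41237731e-05] 299 rect ((511.68096923828125, 169.23683166503906), (159.244384765625, 130.94395446777344), 7.51699161529541)
wrist 40419 [0.23990997 0.25537386 0.27138928]
slopes [0.00232111 0.00770354] 15512 rect ((511.9910888671875, 171.83941650390625), (159.2608642578125, 121.98503112792969), 7.517253398895264)
```

View pics/scene6.png

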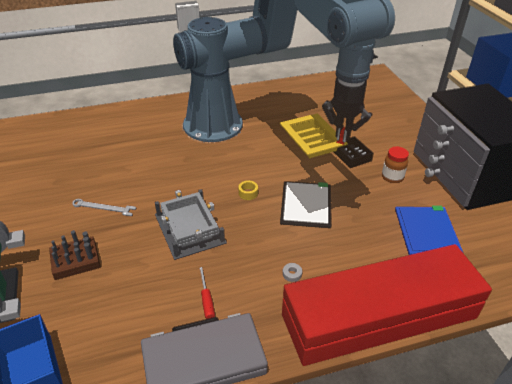

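View pics/side6.png

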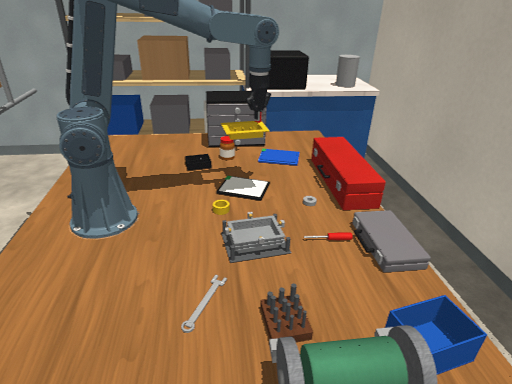

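View pics/wrist6.png

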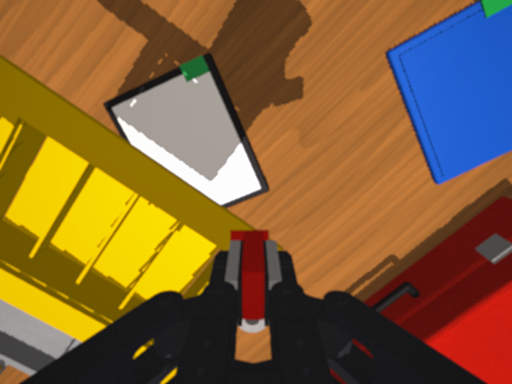

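```bash
python3 -m jog '[[[0,0,0],[0,0,0],0],[[0,0,0],[0,0,0],0],[[0,0,0],[0,0,0],0],[[0,0,0],[0,0,0],0],[[0,0,0],[0,0,0],0],[[0,0,0],[0,0,0],0]]'; python3 - <<'E'
from bench import *
o=get_obs();print(o['dq'],o['eef_pos'],o['opening']);print(hand_in())
E
```

```text
time_s: 10.37
eef_pos: [0.5723, 0.2301, 0.2901]
eef_rot: [0.0, 0.389, 0.921, 0.0]
wrist_force: [0.4, -0.5, -0.7]
opening: 0.112
[ 0.00026344  0.00158071 -0.00294359  0.00153565  0.00046034  0.00019863] [0.57226129 0.23012345 0.29006914] 0.1117511393472882
the job is handed in; nothing more can be done
None
```

The yellow tray is off the stack and held level over the white panel. The job was handed in at about 10.4 s with the tray in the gripper and the arm at rest.

I gripped the red tab and tipped the tray about its heel corner to about 0.28 rad. I then lifted it straight up, still tilted, and levelled it on the way to the panel.

My last checks showed:
- **Level:** the rim was within about 0.008 rad of level. The wrist camera gave the largest slope; the scene and side cameras gave under 0.001.
- **Position:** the tray's centre was at about (0.512, 0.171) and the panel's at about (0.511, 0.173). The camera readings for each agreed to within about 4 mm.
- **Height:** the rim was about 0.27 m above the bench and the bottom of the bowl about 0.24 m.
- **Grey tray and other things:** in the pictures the grey tray was still down in its rack and the other things on the bench looked unmoved. I checked both only by eye.

No check failed. The forces read after each move stayed under 3 N; I did not see the peaks within moves.

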